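# Return the specimen rack to its marked bay and lay the hold-down bar

### The arm

A 6-joint arm with a two-finger parallel gripper is mounted at the origin on the work surface. World frame = base frame: x ahead of the robot, y to its left, z up, the work surface at z = 0. Lengths are in m, angles in rad, forces in N, time in s.
With the tool pointing down it reaches from about 0.35 to 1 m from the base axis. Payload 7.1 kg.
Tool frame: the origin (TCP) lies at the very end of the fingers, on their centre line; the grasp point (between the pads) lies 19 mm behind it; z points along the fingers, y is the line along which they close (so a half turn about z gives the same grasp; the last joint's range is limited). The gripper opens to 85 mm and grips with 20 to 120 N. Pads are 22 mm wide; open, the fingers measure 114 mm over their backs; the gripper's body (76 mm by 85 mm) begins 54 mm behind the grasp point. The pads swing forward as they close: fully open they stand 13 mm farther back than shut.
Start: joints at [-1.358, 0.423, 1.63, -0, 1.089, -0.019], TCP at [0.144, -0.608, 0.231] pointing down, gripper open.
Joint ranges: [-3, 3], [-0.9, 2.11], [0.09, 2.58], [-1.31, 4.45], [0.11, 2.69], [-2.54, 2.54]. Speed limits (rad/s): [2.39, 2.39, 3.01, 3.14, 3.14, 3.14].

### API

Orientations are given as a unit quaternion [w, x, y, z].
In Python, from workcell import bot gives the robot as it stands. The module is installed in compiled form; this text tells all that it offers.
- The arm moves only by the tool step_arm, never from a script. Its argument "motion" is text: rows parted by semicolons, each of 7 numbers parted by spaces: the opening, from 0 (shut) to 1 (fully open), then the shift along the tool's x, y, z in cm, then the turn, a rotation vector about the tool's x, y, z in rad. In form: claw x y z rx ry rz; .... A call has 1 to 20 rows; each row shifts and turns the commanded pose from where the row before left it, along the tool's axes as they then stand; what a row does not reach is not made up. A row lasts 1/12 s, in which the tool goes at most 41.7 mm and 7.16 degrees, less where a joint would pass 70% of its speed; a pose out of reach is approached as far as the arm can. A call with a gripper value outside its range is refused whole. The fingers move at their own pace and stop on an object; the grip force is fixed at half the most. Time passes only in rows, so rows that do not move let the fingers close. It gives the time, the measured TCP pose, the force, the opening and the grip force at its end, in the units of the state.
- bot.get_state(): the state, without advancing time (a new reading comes with each control period).
- bot.snapshot(name): name is "side" or "top"; returns a dict with "img" (384x512x3 uint8, red, green, blue), "depth" (384x512 float32, m along the optical axis (not along the pixel's ray), 0 where there is no reading), "mtx" (3x3 intrinsics, pixels), "R" (3x3) and "t" (3): a world point X has camera coordinates R X + t. Camera axes: x right, y down, z forward; pixel columns grow to the right and rows downward; lengths in m; the calibration is good to about 2 mm. A picture is of the moment at which its call begins.
- bot.close_job(): hands the job in; it is judged then, once.
The state is a dict: "time": time; "qpos": joint angles; "qd": joint speeds; "joint_torque": joint torques, N m; "position": TCP position; "ee_rot": TCP orientation; "contact_force": force on the tool from outside, world axes, zero at the start; "moment": the same for the moment, N m; "finger_gap": finger opening in m; "gripper_force": force on a finger pad.
Only numpy, scipy, OpenCV 4.12 (cv2) and the standard library are available. Lean on these libraries where they do the work, as an engineer would, in place of code of your own. Each camera call takes 0.05 s, during which the arm holds its last target. There are 200 camera calls.

### The job

Slide the specimen rack that stands out on the bench into the dock bay whose card carries the same mark as the rack (two black bars), keeping the rack flat on the bench and upright, never lifted, until it is fully home against the back of the bay. Then lay the hold-down bar across the dock, handle up and centred, so that it rests in both end saddles. Leave the other rack and the bottles, cup and timer where they stand.

Things in the scene. Friction and masses are not known exactly. Their poses are not given: they have to be found in the camera images.
- rack: rack to return: off-white foam block 108 (x) x 92 (y) x 40 mm high with 4 x 4 capped tubes (79 x 79 mm over all, centred at x = +9.5 mm, tops at z = 76 mm), too wide to grip; paper tag with two black bars on its tube-free front lip (24 mm, at -x). 0.35 kg. Starts at one side of the dock, yaw within 0.45 rad of world x. Origin: centre of underside; x from tag edge to rear, z up
- dock: fixed aluminium dock: 3 bays in a row along its y, 112 mm apart, open to -x (towards the robot), no floor. Origin: on the bench, home centre of the middle bay; x points into the bays. Bays 99 mm wide; walls 13 thick, 30 high, from x = -52 (pointed; full at -26) to the back stop at +55.5 mm (50 deep, 30 high). End posts 60 (x) x 24 (y) x 86 high at y = +/-186.5 mm, a saddle on each
- bay_one: bay with one black bar on the white card that lies behind it on the back stop; stands empty. Origin: on the bench at the point where a rack's centre is when home; axes as the dock's. Which bay is left, middle or right changes
- bay_two: the rack's own bay, with two black bars on its card (80 mm to +x of the origin); empty. Origin: on the bench at the rack's home centre; axes as the dock's (x points into the bay)
- bay_three: bay with three black bars on its card, already holding its own rack. Origin and axes as the other bays
- rack_three: the other rack, like the first but with three bars on its tag, already home in its bay; leave it. Origin: centre of the underside
- bar: steel hold-down bar 400 (x) x 20 (y) x 10 mm thick; upright black fin handle in its middle, 60 (x) x 14 (y) mm, z = 10 to 39 mm. 0.25 kg. Starts on the bench, handle up, at the other side of the dock from the rack, within 0.2 rad of world x. Origin: centre of underside; x along the bar. In place: its x along the dock's y, middle over the dock's middle, underside 86 mm above the bench
- saddle_left (a point): floor of the saddle at the dock's +y end, 86 mm above the bench: a slot along the dock's y for the bar, 26 mm wide at its floor, flaring to 40 mm at its top, 17 mm higher; 24 mm long in y
- saddle_right (a point): the same at the dock's -y end
- jar: small capped jar, diameter 24, height 45 mm, standing just in front of the bay with three bars; leave it. Origin: centre of the underside
- vial: small amber vial, diameter 22, height 40 mm, standing on the robot's side of the way, in front of the bay with one bar; leave it. Origin: centre of the underside
- cup: clear plastic cup, diameter 60, height 65 mm, at the left; leave it. Origin: centre of the underside
- bottle: white bottle, diameter 56, height 120 mm, at the right; leave it. Origin: centre of the underside
- timer: flat grey bench timer 40 x 70 x 20 mm, on the robot's side of the way, in front of the bay with three bars; leave it. Origin: centre of the underside

How it is judged:
By the outcome, as a careful person would: the job done as asked, in the order asked, and still so for the second after the job is handed in, with the robot touching nothing.
It also fails if it takes over 72 s, if anything falls off the work surface, if the arm or the gripper's body presses on something with over 40 N, if the wrist force passes 120 N, or if a joint passes its speed limit or range.

## Working session

There is one attempt and no reset: what is moved stays moved. The work goes in short steps, Python scripts to look and compute and a tool call to move; the robot and the scene stay as the last step left them, time stands still between calls to the robot, and variables do not carry over. Pictures are saved under pics/ and viewed, at most 10 in all, crops included, and the job is handed in when it is done.

Besides the shell and the picture viewer there is one more tool, called after "Request:" as name(argument=value, ...) on one line, values as JSON. step_arm: Moves the arm, as the interface text tells. Its arguments: {"type":"object","properties":{"motion":{"type":"string"}},"required":["motion"]}

```bash
mkdir -p pics
cat > h.py <<'E'
import numpy as np, cv2
from workcell import bot
def world(s,u,v):  # pixel+depth -> world
    d=s["depth"][int(round(v)),int(round(u))]
    c=np.linalg.inv(s["mtx"])@[u,v,1]*d
    return s["R"].T@(c-s["t"])
def plane(s,u,v,z):
    r=s["R"].T@(np.linalg.inv(s["mtx"])@[u,v,1]); o=-s["R"].T@s["t"]
    return o+r*(z-o[2])/r[2]
def cloud(s):
    h,w=s["depth"].shape; u,v=np.meshgrid(np.arange(w),np.arange(h))
    c=(np.linalg.inv(s["mtx"])@np.stack([u.ravel(),v.ravel(),np.ones(h*w)]))*s["depth"].ravel()
    return (s["R"].T@(c-s["t"][:,None])).T.reshape(h,w,3)
E
python3 - <<'E'
from h import *
for n in("top","side"):
    s=bot.snapshot(n); np.savez(f"pics/{n}0.npz",**s)
    cv2.imwrite(f"pics/{n}0.png",cv2.resize(s["img"][:,:,::-1],(800,600),interpolation=cv2.INTER_CUBIC))
    print(n,s["mtx"],-s["R"].T@s["t"],s["R"])
print(bot.get_state())
E
```

```text
top [[365.20888306   0.         252.07922471]
 [  0.         365.20888306 192.52194538]
 [  0.           0.           1.        ]] [4.44498346e-01 1.39258246e-03 1.40317711e+00] [[-0.02759427 -0.99960446 -0.00542863]
 [-0.99573657  0.02796487 -0.08790134]
 [ 0.08801838  0.00297991 -0.99611439]]
side [[482.82687795   0.         255.47596743]
 [  0.         482.82687795 196.63413619]
 [  0.           0.           1.        ]] [0.47372222 1.08725241 1.04118528] [[-0.99850369 -0.05432518 -0.00625764]
 [-0.03105896  0.65757544 -0.75274822]
 [ 0.04500805 -0.75142752 -0.65827879]]
{'time': 0.1, 'qpos': array([-1.35798572e+00,  4.23769542e-01,  1.63063879e+00,  9.50570361e-06,
        1.08864744e+00, -1.90183664e-02]), 'qd': array([-0.0009564 , -0.00192579, -0.00203503,  0.00033046, -0.00170273,
       -0.00076389]), 'joint_torque': array([ 2.71385834e-04, -5.58425546e+01, -2.82444799e+01, -4.89990896e-05,
        2.99145890e-03,  1.97501339e-05]), 'position': array([ 0.1435043 , -0.60776352,  0.23061034]), 'ee_rot': array([-7.28536317e-04,  9.93289424e-01,  1.15652862e-01, -6.65848475e-05]), 'contact_force': array([-0.6927729 , -0.34385847,  0.01789911]), 'moment': array([ 0.02691598,  0.01998069, -0.01742456]), 'gripper_force': 0.0, 'finger_gap': 0.08520699973354866}
```

View pics/top0.png

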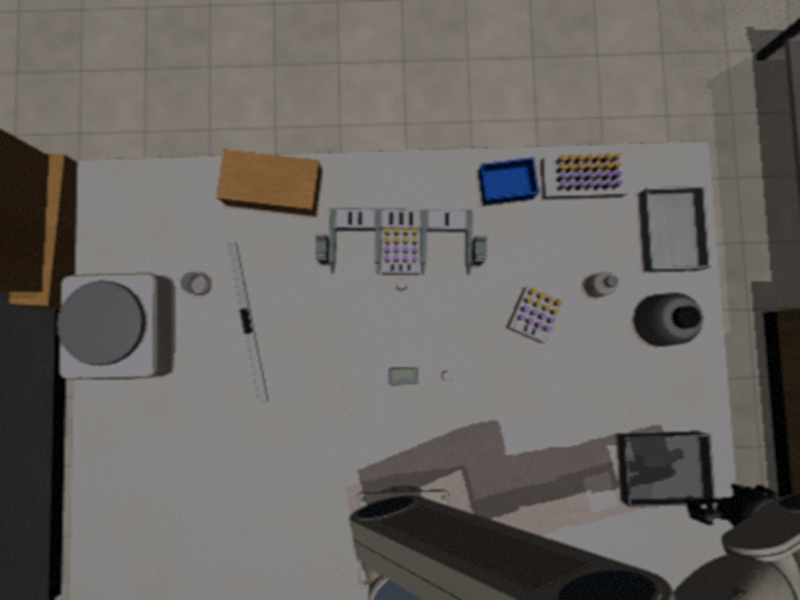

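View pics/side0.png

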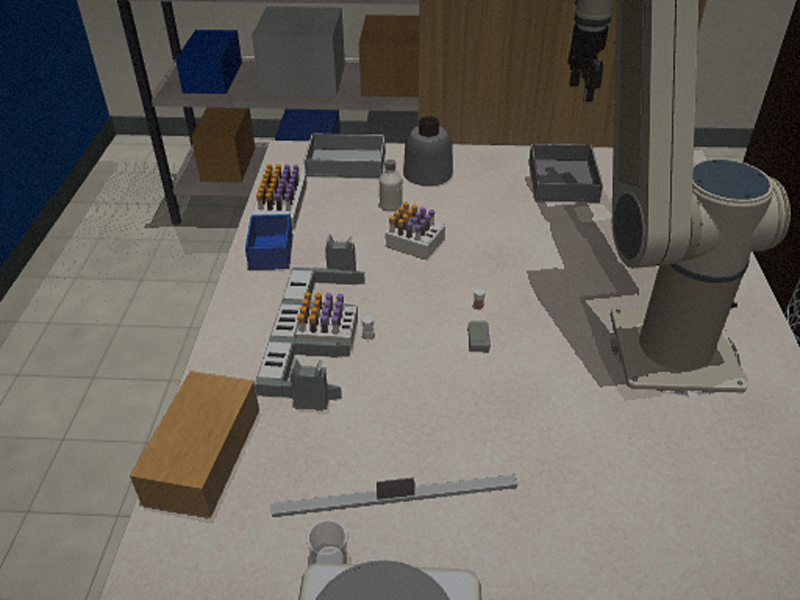

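The top view shows the bays as two (left, card ~(355,218)), three (middle, occupied) and one (right). The rack is at ~(537,314), the bar at ~(250,320), the jar at (401,286), the timer at (403,375) and the vial at (447,376). The side view agrees. Next I measure.

```bash
cat > meas.py <<'E'
from h import *
def caps(s,xr=(0.2,0.75),yr=(-0.5,0.5)):
    hsv=cv2.cvtColor(s["img"],cv2.COLOR_RGB2HSV).astype(int); H,S,V=hsv[...,0],hsv[...,1],hsv[...,2]
    m=(S>60)&(V>60)&(((H>8)&(H<28))|((H>118)&(H<160)))
    P=cloud(s); P0=P
    m&=(P0[...,2]>.055)&(P0[...,2]<.09)&(P0[...,0]>xr[0])&(P0[...,0]<xr[1])&(P0[...,1]>yr[0])&(P0[...,1]<yr[1])
    return m,H,P
if __name__=="__main__":
  for n in("top","side"):
    s=dict(np.load(f"pics/{n}0.npz")); m,H,P=caps(s)
    nl,lab,st,c=cv2.connectedComponentsWithStats(cv2.dilate(m.astype(np.uint8),np.ones((5,5))))
    for i in range(1,nl):
        k=m&(lab==i)
        if k.sum()<30: continue
        v,u=np.nonzero(k)
        q=np.array([plane(s,a,b,.076)[:2] for a,b in zip(u,v)])
        rect=cv2.minAreaRect((q*1000).astype(np.float32))
        print(n,st[i],k.sum(),"z",np.percentile(P[k][:,2],[10,50,90,99]).round(4),"rect",rect)
    g=P[...,2]; b=(abs(P[...,0]-.45)<.1)&(abs(P[...,1])<.3)&(abs(g)<.02)
    print("bench z",np.median(g[b]),g[b].std())
    # posts / saddles: high points
    k=(g>.08)&(g<.115)&(P[...,0]>.5)&(P[...,0]<.8)&(abs(P[...,1])<.3)
    nl,lab,st,c=cv2.connectedComponentsWithStats(k.astype(np.uint8))
    for i in range(1,nl):
        if st[i][4]>8: print("post",st[i],P[lab==i].min(0).round(3),P[lab==i].max(0).round(3),P[lab==i].mean(0).round(4))
    s_=s["img"]; x0={"top":(195,90,140,160),"side":(150,130,150,140)}[n]
    c=s_[x0[1]:x0[1]+x0[3],x0[0]:x0[0]+x0[2],::-1]
    cv2.imwrite(f"pics/{n}0c.png",cv2.convertScaleAbs(cv2.resize(c,None,fx=4,fy=3.7 if n=="top" else 4,interpolation=cv2.INTER_CUBIC),alpha=1.4))
E
python3 meas.py
```

```text
top [244 144  26  25 626] 145 z [0.0706 0.0756 0.0794 0.0821] rect ((696.28662109375, -14.617259979248047), (77.45506286621094, 74.5636215209961), 88.35098266601562)
top [330 183  32  31 651] 159 z [0.0662 0.0754 0.0789 0.0824] rect ((532.6835327148438, -334.9092102050781), (77.94200897216797, 77.222900390625), 65.1510238647461)
bench z 0.0001655551655721603 0.003583248235644609
post [189 130  11   4  16] [0.787 0.195 0.08 ] [0.799 0.231 0.084] [0.7937 0.2124 0.0816]
post [202 150   8  16 102] [0.666 0.159 0.08 ] [0.722 0.183 0.111] [0.6941 0.1712 0.0913]
post [304 151   8  16 103] [ 0.652 -0.213  0.08 ] [ 0.709 -0.188  0.11 ] [ 0.6796 -0.1998  0.0916]
side [247 127  33  23 539] 231 z [0.0655 0.0743 0.0788 0.0813] rect ((532.3824462890625, -325.93328857421875), (97.4207992553711, 80.72322082519531), 63.12349319458008)
side [188 185  34  25 723] 302 z [0.0675 0.0752 0.079  0.0814] rect ((693.763916015625, -7.081333160400391), (90.0577392578125, 80.20154571533203), 88.08888244628906)
bench z 0.0012462542946381724 0.0030240871507507994
post [208 150  19  12 128] [ 0.647 -0.214  0.08 ] [ 0.707 -0.181  0.108] [ 0.6773 -0.1942  0.0904]
post [185 229  23  15 205] [0.661 0.16  0.08 ] [0.723 0.19  0.109] [0.6916 0.1776 0.0912]
post [151 243  11  20  69] [0.784 0.195 0.08 ] [0.8   0.264 0.086] [0.7933 0.2271 0.0818]
post [148 264   4   9  13] [0.795 0.271 0.08 ] [0.8   0.299 0.084] [0.7981 0.2846 0.0819]
```

View pics/top0c.png

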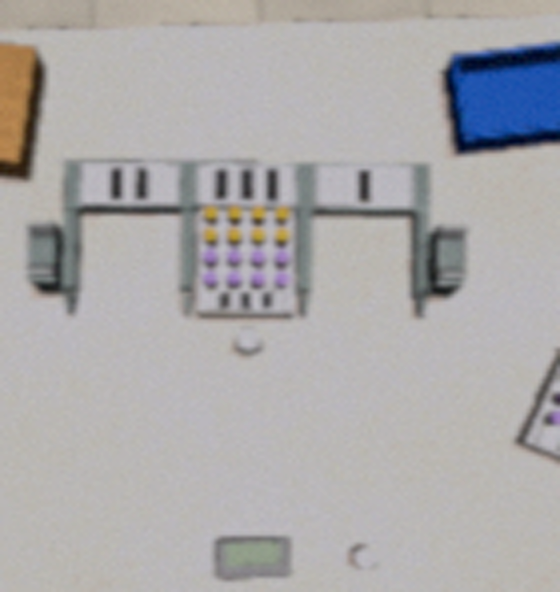

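View pics/side0c.png

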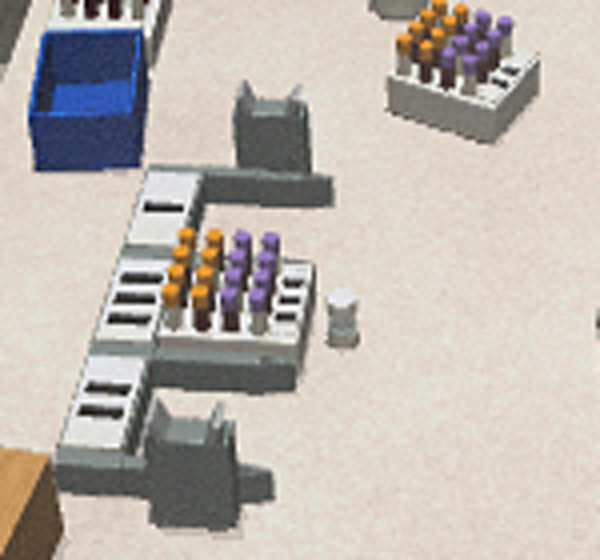

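The crops confirm the layout: two-bar bay at left, jar just in front of the middle bay, saddle slots running along the dock's y. Next come refined positions from both views.

```bash
cat > m2.py <<'E'
from meas import *
def rackpose(s,xr,yr):
    m,H,P=caps(s,xr,yr); pu=m&(H>100); 
    k=m&(P[...,2]>.071)&(P[...,2]<.083)
    q=P[k][:,:2]; r=cv2.minAreaRect((q*1000).astype(np.float32))
    o=k&~pu; d=P[o][:,:2].mean(0)-P[k&pu][:,:2].mean(0)
    return q.mean(0),np.array(r[0])/1000,r[1],r[2],np.arctan2(d[1],d[0])
def blob(s,xr,yr,zr):
    P=cloud(s);k=np.ones(P.shape[:2],bool)
    for i,r in enumerate((xr,yr,zr)): k&=(P[...,i]>r[0])&(P[...,i]<r[1])
    return k,P[k]
if __name__=="__main__":
  for n in("top","side"):
    s=dict(np.load(f"pics/{n}0.npz")); np.set_printoptions(precision=4,suppress=True)
    print(n,"RACK",rackpose(s,(.45,.62),(-.42,-.24)));print("  R3",rackpose(s,(.62,.78),(-.1,.1)))
    for nm,xr,yr,zr in(("jar",(.56,.63),(-.06,.03),(.02,.06)),("vial",(.34,.42),(-.16,-.08),(.02,.06)),("timer",(.33,.44),(-.08,.08),(.012,.03)),("barall",(.3,.75),(.25,.45),(.006,.02)),("fin",(.4,.6),(.25,.45),(.026,.05))):
        k,q=blob(s,xr,yr,zr)
        if len(q)<5: print(nm,len(q));continue
        print(" ",nm,len(q),q.mean(0),cv2.minAreaRect((q[:,:2]*1000).astype(np.float32)))
    # card black bars: yaw of dock from back stop row; stop top z~.03
    k,q=blob(s,(.735,.80),(-.19,.16),(.024,.04)); print("  stop",len(q),cv2.minAreaRect((q[:,:2]*1000).astype(np.float32)), np.polyfit(q[:,1],q[:,0],1))
    hsv=cv2.cvtColor(s["img"],cv2.COLOR_RGB2HSV); P=cloud(s)
    b=(hsv[...,2]<75)&(P[...,0]>.35)&(P[...,0]<.65)&(P[...,1]>.28)&(P[...,1]<.44)&(P[...,2]>.0)
    print("  dark",b.sum(),P[b].mean(0),cv2.minAreaRect((P[b][:,:2]*1000).astype(np.float32)))
E
python3 m2.py
```

```text
top RACK (array([ 0.5374, -0.3378]), array([ 0.5327, -0.3352]), (76.19731140136719, 75.96729278564453), 62.981285095214844, np.float64(-0.42864133182229147))
  R3 (array([ 0.6984, -0.0132]), array([ 0.6961, -0.0141]), (77.34518432617188, 75.94691467285156), 87.5953369140625, np.float64(-0.0996981110616725))
  jar 31 [ 0.606  -0.0145  0.0454] ((605.459228515625, -14.130891799926758), (22.440692901611328, 18.985280990600586), 89.82511901855469)
  vial 27 [ 0.3832 -0.1148  0.0391] ((383.29693603515625, -113.84488677978516), (17.798690795898438, 18.682950973510742), 86.82984161376953)
  timer 197 [ 0.3864 -0.0124  0.0202] ((386.07513427734375, -11.941905975341797), (39.469329833984375, 69.52703094482422), 2.3762905597686768)
  barall 547 [0.5214 0.3601 0.0098] ((525.2308349609375, 351.00396728515625), (194.08644104003906, 441.85772705078125), 89.90254211425781)
  fin 70 [0.5276 0.3637 0.0378] ((528.3851318359375, 364.747802734375), (58.91929244995117, 14.411104202270508), 10.124120712280273)
  stop 1169 ((766.8699951171875, -16.015960693359375), (347.8497619628906, 63.643428802490234), 8
[... 719 characters left out ...]
3918457), 6.379833698272705)
  timer 217 [ 0.3832 -0.0043  0.0209] ((382.4380187988281, -7.078704833984375), (39.865234375, 71.24337768554688), 0.1696903258562088)
  barall 1200 [0.5305 0.3684 0.0106] ((530.050048828125, 342.22161865234375), (433.3748779296875, 192.84033203125), 1.8284374475479126)
  fin 184 [0.5261 0.3707 0.0371] ((526.4036254882812, 368.9214782714844), (58.92536163330078, 17.464014053344727), 10.34204387664795)
  stop 1230 ((766.1610107421875, -14.653976440429688), (349.2266540527344, 62.05070114135742), 89.95970153808594) [0.0276 0.7644]
  dark 361 [0.5223 0.373  0.0232] ((500.5897216796875, 366.6479797363281), (304.63275146484375, 18.307605743408203), 10.425578117370605)
```

Request:
step_arm(motion="1 0 0 0 0 0 -0.1124; 1 0 0 0 0 0 -0.1124; 1 0 0 0 0 0 -0.1124; 1 0 0 0 0 0 -0.1124; 1 0 0 0 0 0 -0.1124; 1 0 0 0 0 0 -0.1124; 1 0 0 0 0 0 -0.1124; 1 0 0 0 0 0 -0.1124; 1 3.4 1.96 0.7 0 0 0; 1 3.4 1.96 0.7 0 0 0; 1 3.4 1.96 0.7 0 0 0; 1 3.4 1.96 0.7 0 0 0; 1 3.4 1.96 0.7 0 0 0; 1 3.4 1.96 0.7 0 0 0; 1 3.4 1.96 0.7 0 0 0; 1 3.4 1.96 0.7 0 0 0; 1 3.4 1.96 0.7 0 0 0; 1 3.4 1.96 0.7 0 0 0; 1 3.4 1.96 0.7 0 0 0; 1 3.4 1.96 0.7 0 0 0")

```text
time: 1.77
position: [0.5313, -0.3377, 0.1466]
ee_rot: [-0.0, 0.844, 0.536, -0.0]
contact_force: [0.2, -0.7, 0.5]
finger_gap: 0.0854
gripper_force: 0.0
```

```bash
cat > go.py <<'E'
from h import *
import sys
from scipy.spatial.transform import Rotation as Ro
def go(x,y,z,yaw):
    st=bot.get_state(); q=st["ee_rot"]; R=Ro.from_quat([q[1],q[2],q[3],q[0]])
    T=Ro.from_euler("z",yaw)*Ro.from_euler("x",np.pi)
    rv=(R.inv()*T).as_rotvec(); d=(np.array([x,y,z])-st["position"])*100
    print("t",round(st["time"],2),"pos",st["position"].round(4),"yaw",round(Ro.as_euler(R*Ro.from_euler("x",np.pi),"xyz")[2],4),"F",st["contact_force"].round(1),"gap",round(st["finger_gap"],4),"gf",round(st["gripper_force"],1))
    print("turn first",rv.round(4),"then shift cm (turned axes)",(T.inv().apply(d)).round(2),"(present axes)",R.inv().apply(d).round(2))
if __name__=="__main__": go(*map(float,sys.argv[1:5]))
E
python3 go.py 0.532 -0.3345 0.1 1.131
```

```text
t 1.77 pos [ 0.5313 -0.3377  0.1466] yaw 1.1311 F [ 0.2 -0.7  0.5] gap 0.0854 gf 0.0
turn first [-0.0007 -0.0001  0.0001] then shift cm (turned axes) [ 0.32 -0.07  4.66] (present axes) [ 0.32 -0.07  4.66]
```

Request:
step_arm(motion="1 0.1 0 2 0 0 0; 1 0.1 0 2 0 0 0; 1 0.1 -0.1 2 0 0 0; 1 0 0 0.1 0 0 0; 1 0 0 0 0 0 0")

```text
time: 2.18
position: [0.5295, -0.3353, 0.085]
ee_rot: [-0.002, 0.844, 0.536, -0.001]
contact_force: [0.9, -0.4, -0.3]
finger_gap: 0.0856
gripper_force: 0.0
```

Run:
```python
from h import *
from go import go
go(.532,-.3345,.085,1.131)
o=[]
for n,(x,y) in(("side",(230,100)),("top",(310,165))):
    s=bot.snapshot(n); np.savez(f"pics/{n}1.npz",**s)
    o.append(cv2.resize(s["img"][y:y+75,x:x+65,::-1],(390,450),interpolation=cv2.INTER_CUBIC))
cv2.imwrite("pics/v1.png",cv2.convertScaleAbs(np.hstack(o),alpha=1.4))
```

```text
t 2.18 pos [ 0.5295 -0.3353  0.085 ] yaw 1.1312 F [ 0.9 -0.4 -0.3] gap 0.0856 gf 0.0
turn first [-0.0034 -0.0005  0.0002] then shift cm (turned axes) [0.18 0.19 0.  ] (present axes) [0.18 0.19 0.  ]
```

View pics/v1.png

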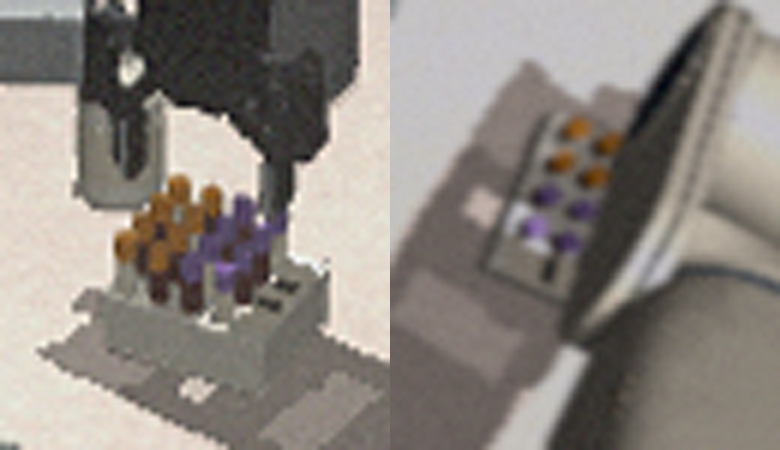

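The tips hover just above the caps, with the rear finger left of the orange row and the front finger at the right of the purple row. I measure fingers and caps together in the side cloud.

Run:
```python
from m2 import *
np.set_printoptions(precision=1,suppress=True)
s=dict(np.load("pics/side1.npz")); P=cloud(s); psi=-.44
c=np.array([.5295,-.3353]); A=np.array([[-np.sin(psi),np.cos(psi)],[np.cos(psi),np.sin(psi)]])
L=np.einsum("ij,hwj->hwi",A,P[...,:2]-c)*1000   # tool x (left), tool y (fwd)
Z=P[...,2]*1000
near=(abs(L[...,0])<45)&(abs(L[...,1])<75)
for z0 in range(84,124,5):
    for nm,sg in(("rear",1),("front",-1)):
        k=near&(Z>z0)&(Z<z0+5)&(sg*L[...,1]>25)
        if k.sum()>3: print(z0,nm,k.sum(),"toolx",np.percentile(L[k][:,0],[5,50,95]),"tooly",np.percentile(L[k][:,1],[5,50,95]))
m,H,_=caps(s,(.45,.62),(-.42,-.24)); k=m&(Z>68)&(Z<84)
r=cv2.minAreaRect(L[k].astype(np.float32)); print("caps rect in tool xy",r, L[k].min(0),L[k].max(0),k.sum())
for n in("top","side"):
    s0=dict(np.load(f"pics/{n}0.npz")); m,H,P0=caps(s0,(.45,.62),(-.42,-.24)); k=m&(P0[...,2]>.070)
    q=(P0[k][:,:2]-c)@A.T*1000; print(n,cv2.minAreaRect(q.astype(np.float32)),np.percentile(q,[1,50,99],axis=0).ravel())
```

```text
99 rear 5 toolx [-3.3  3.6  6.1] tooly [43.2 45.7 49.2]
104 front 4 toolx [2.5 6.1 9.1] tooly [-50.3 -47.9 -41. ]
109 rear 7 toolx [-8.1  7.7 11.7] tooly [41.7 44.2 49.7]
109 front 5 toolx [-4.1  6.8 13.3] tooly [-54.4 -50.2 -45.7]
114 rear 10 toolx [-9.5  3.  13.2] tooly [41.1 43.8 54.7]
114 front 9 toolx [-2.   4.1 14.1] tooly [-53.9 -49.1 -40.9]
119 rear 9 toolx [-15.9   2.   12.7] tooly [41.3 44.1 48.8]
119 front 6 toolx [-2.7  7.7 14.2] tooly [-56.2 -53.6 -43.6]
caps rect in tool xy ((0.5520439147949219, 0.25394439697265625), (78.30216979980469, 83.65569305419922), 89.13421630859375) [-41.1 -39.5] [42.5 39.1] 177
top ((1.6850318908691406, 2.810230255126953), (76.62555694580078, 75.96727752685547), 1.8085931539535522) [-36.5 -34.5   1.   13.1  39.6  40.7]
side ((2.627582550048828, 0.1807861328125), (82.00997924804688, 82.2917251586914), 0.49932989478111267) [-37.2 -38.6   7.5   6.8  43.3  39.8]
```

Request:
step_arm(motion="1 0.15 0.1 0.8 0 0 0; 1 0 0 0.6 0 0 0; 1 0 0 0.4 0 0 0; 1 0 0 0.4 0 0 0; 1 0 0 0.4 0 0 0; 1 0 0 0.3 0 0 0; 1 0 0 0 0 0 0")

```text
time: 2.87
position: [0.5316, -0.3349, 0.0565]
ee_rot: [-0.001, 0.844, 0.536, -0.0]
contact_force: [-0.6, -0.0, -0.2]
finger_gap: 0.0858
gripper_force: 0.0
```

Request:
step_arm(motion="1 0 0 0.4 0 0 0; 1 0 0 0.4 0 0 0; 1 0 0 0.4 0 0 0; 1 0 0 0.4 0 0 0; 1 0 0 0.4 0 0 0; 1 0 0 0 0 0 0")

```text
time: 3.37
position: [0.5315, -0.3348, 0.0363]
ee_rot: [-0.001, 0.844, 0.536, -0.0]
contact_force: [-0.1, 0.1, -0.6]
finger_gap: 0.0854
gripper_force: 0.0
```

Request:
step_arm(motion="0.9 0 0 0 0 0 0; 0.8 0 0 0 0 0 0; 0.7 0 0 0 0 0 0; 0.6 0 0 0 0 0 0; 0.5 0 0 0 0 0 0; 0.5 0 0 0 0 0 0")

```text
time: 3.87
position: [0.5318, -0.335, 0.0375]
ee_rot: [-0.0, 0.844, 0.536, -0.0]
contact_force: [-2.7, 1.2, 5.8]
finger_gap: 0.0773
gripper_force: 72.2
```

```bash
python3 go.py 0.5 -0.30 0.0363 1.54
```

```text
t 3.87 pos [ 0.5318 -0.335   0.0375] yaw 1.131 F [-2.7  1.2  5.8] gap 0.0773 gf 72.2
turn first [-5.00e-04 -2.00e-04 -4.09e-01] then shift cm (turned axes) [ 3.4  -3.29  0.12] (present axes) [ 1.81 -4.37  0.12]
```

Request:
step_arm(motion="0.5 0 -0.35 0 0 0 -0.0675; 0.5 0 -0.35 0 0 0 -0.0675; 0.5 0 -0.35 0 0 0 -0.0675; 0.5 0 -0.35 0 0 0 -0.0675; 0.5 0 -0.35 0 0 0 -0.0675; 0.5 0 -0.35 0 0 0 -0.0675; 0.5 0 0 0 0 0 0")

```text
time: 4.45
position: [0.5123, -0.3299, 0.0376]
ee_rot: [0.001, 0.718, 0.696, 0.0]
contact_force: [-0.7, -1.8, 1.6]
finger_gap: 0.0771
gripper_force: 72.0
```

```bash
python3 go.py 0.51 0.098 0.0375 1.536
```

```text
t 4.45 pos [ 0.5123 -0.3299  0.0376] yaw 1.5386 F [-0.7 -1.8  1.6] gap 0.0771 gf 72.0
turn first [0.0013 0.0009 0.0026] then shift cm (turned axes) [ 4.276e+01 -1.720e+00  1.000e-02] (present axes) [ 4.276e+01 -1.610e+00 -3.000e-02]
```

Request:
step_arm(motion="0.5 1 -0.05 0.05 0 0 0; 0.5 2 -0.1 0 0 0 0; 0.5 2.75 -0.1 0 0 0 0; 0.5 2.75 -0.1 0 0 0 0; 0.5 2.75 -0.1 0 0 0 0; 0.5 2.75 -0.1 0 0 0 0; 0.5 2.75 -0.1 0 0 0 0; 0.5 2.75 -0.1 0 0 0 0; 0.5 2.75 -0.1 0 0 0 0; 0.5 2.75 -0.1 0 0 0 0; 0.5 2.75 -0.1 0 0 0 0; 0.5 2.75 -0.1 0 0 0 0; 0.5 2.75 -0.1 0 0 0 0; 0.5 2.75 -0.1 0 0 0 0; 0.5 2.75 -0.1 0 0 0 0; 0.5 2 -0.1 0 0 0 0; 0.5 1.2 -0.05 0 0 0 0; 0.5 0.8 0 0 0 0 0; 0.5 0 0 0 0 0 0")

```text
time: 6.03
position: [0.5121, 0.1, 0.0376]
ee_rot: [0.001, 0.72, 0.694, 0.001]
contact_force: [0.2, 4.2, 8.1]
finger_gap: 0.0771
gripper_force: 72.9
```

Run:
```python
from m2 import *
from go import go
np.set_printoptions(precision=4,suppress=True)
go(.52,.098,.0375,1.536)
o=[]
for n,(x,y) in(("side",(150,170)),("top",(190,120))):
    s=bot.snapshot(n); np.savez(f"pics/{n}2.npz",**s)
    o.append(cv2.resize(s["img"][y:y+120,x:x+100,::-1],(400,480),interpolation=cv2.INTER_CUBIC))
    P=cloud(s)
    # foam top / walls
    k,q=blob(s,(.40,.60),(.03,.17),(.034,.046)); print(n,"foam top",len(q),cv2.minAreaRect((q[:,:2]*1000).astype(np.float32)),np.percentile(q[:,:2],[2,98],axis=0).ravel())
    for nm,yr in(("wallL",(.13,.17)),("wallM",(.03,.055)),("wallMR",(-.085,-.055)),("wallR",(-.20,-.155))):
        k,q=blob(s,(.64,.73),yr,(.024,.036))
        if len(q)>5: p=np.polyfit(q[:,0],q[:,1],1); print("  ",nm,len(q),"y at x=.685",np.polyval(p,.685),"slope",p[0],np.percentile(q[:,1],[3,50,97]))
cv2.imwrite("pics/v2.png",cv2.convertScaleAbs(np.hstack(o),alpha=1.4))
```

```text
t 6.03 pos [0.5121 0.1    0.0376] yaw 1.5351 F [0.2 4.2 8.1] gap 0.0771 gf 72.9
turn first [ 0.0024 -0.0007 -0.0009] then shift cm (turned axes) [-0.17  0.8   0.01] (present axes) [-0.17  0.8   0.01]
side foam top 475 ((502.0956726074219, 100.62799835205078), (95.4850845336914, 107.38121032714844), 87.68245697021484) [0.4503 0.0578 0.5549 0.1475]
   wallL 32 y at x=.685 0.15945390771076026 slope 0.031660115570454755 [0.1524 0.1592 0.1645]
   wallM 178 y at x=.685 0.04242075974075253 slope -0.015884156568143026 [0.0313 0.0433 0.0526]
   wallMR 12 y at x=.685 -0.07139294760777107 slope -0.087415269384 [-0.0767 -0.0705 -0.0603]
   wallR 126 y at x=.685 -0.1798593733481498 slope -0.020684462420307876 [-0.1914 -0.1794 -0.1699]Traceback (most recent call last):
  File "<stdin>", line 11, in <module>
    return _quantile_unchecked(
        a, q, axis, out, overwrite_input, method, keepdims, weights)
    return _ureduce(a,
                    func=_quantile_ureduce_func,
    ...<5 lines>...
                    overwrite_input=overwrite_input,
                    method=method)
    r = func(a, **kwargs)
    result = _quantile(arr,
                       quantiles=q,
    ...<2 lines>...
                       out=out,
                       weights=wgt)
    slices_having_nans = np.isnan(arr[-1, ...])
                                  ~~~^^^^^^^^^
IndexError: index -1 is out of bounds for axis 0 with size 0
```

Run:
```python
from m2 import *
np.set_printoptions(precision=4,suppress=True)
for f in("top0","side0","side2"):
    s=dict(np.load(f"pics/{f}.npz")); g=cv2.cvtColor(s["img"],cv2.COLOR_RGB2GRAY); P=cloud(s)
    v,u=np.nonzero((P[...,0]>.735)&(P[...,0]<.80)&(P[...,2]>.015)&(P[...,2]<.045))
    q=np.array([plane(s,a,b,.031) for a,b in zip(u,v)]); w=g[v,u]
    out=[]
    for y0 in(.10,-.012,-.124):
        m=(abs(q[:,1]-y0)<.035)&(q[:,0]>.745)&(q[:,0]<.785)
        wt=np.clip(np.percentile(w[m],70)-w[m].astype(float)-25,0,None); out.append((q[m]*wt[:,None]).sum(0)/wt.sum())
    d=out[0]-out[2]; print(f,out,"yaw",-np.arctan2(d[0],d[1]),np.linalg.norm(d))
s=dict(np.load("pics/side2.npz"));x,y=150,170
cv2.imwrite("pics/v2.png",cv2.convertScaleAbs(cv2.resize(s["img"][y:y+120,x:x+130,::-1],(650,600),interpolation=cv2.INTER_CUBIC),alpha=1.4))
```

```text
top0 [array([0.7602, 0.0988, 0.031 ]), array([ 0.7687, -0.0167,  0.031 ]), array([ 0.7642, -0.1281,  0.031 ])] yaw 0.01740470535476809 0.22697506125784167
side0 [array([0.7655, 0.095 , 0.031 ]), array([ 0.7662, -0.0171,  0.031 ]), array([ 0.7626, -0.1316,  0.031 ])] yaw -0.012657727424954324 0.22660117869566945
side2 [array([0.7654, 0.095 , 0.031 ]), array([ 0.7663, -0.0176,  0.031 ]), array([ 0.7627, -0.1317,  0.031 ])] yaw -0.012098916931476947 0.22668923047207085
```

View pics/v2.png

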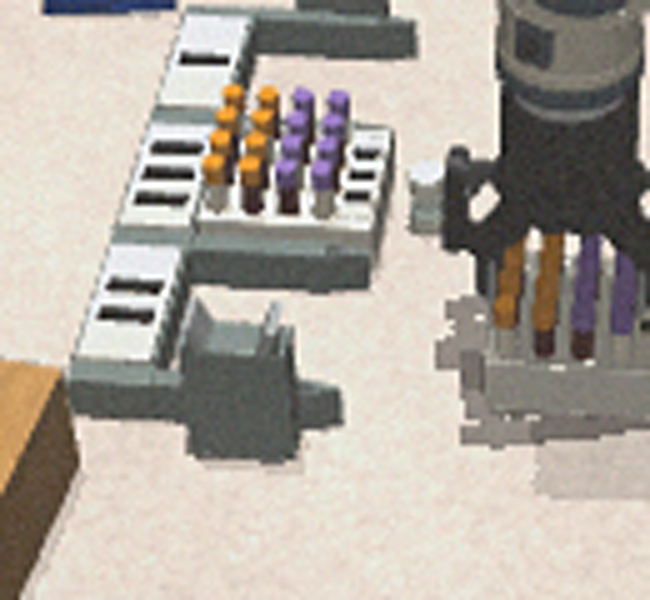

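Request:
step_arm(motion="0.5 0.45 0.5 0 0 0 0; 0.5 0 1 0 0 0 0; 0.5 0 1.5 0 0 0 0; 0.5 0 1.5 0 0 0 0; 0.5 0 1.5 0 0 0 0; 0.5 0 1.5 0 0 0 0; 0.5 0 1 0 0 0 0; 0.5 0 0.6 0 0 0 0; 0.5 0 0.6 0 0 0 0; 0.5 0 0.6 0 0 0 0; 0.5 0 0.6 0 0 0 0; 0.5 0 0 0 0 0 0")

```text
time: 7.13
position: [0.619, 0.0996, 0.0375]
ee_rot: [-0.001, 0.72, 0.694, -0.001]
contact_force: [-9.6, 3.4, 13.3]
finger_gap: 0.0771
gripper_force: 73.7
```

```bash
cat > chk.py <<'E'
from m2 import *
from go import go
import sys
np.set_printoptions(precision=4,suppress=True)
go(.70,.0985,.0375,1.536)
s=bot.snapshot("side"); np.savez(f"pics/{sys.argv[1]}.npz",**s)
for n,yr in(("L",(.13,.19)),("rack",(.05,.15)),("M",(.02,.055))):
    for x0 in np.arange(.60,.74,.02):
        k,q=blob(s,(x0,x0+.02),yr,(.034,.046) if n=="rack" else (.026,.034))
        if len(q)>8: print(n,x0.round(2),len(q),np.percentile(q[:,1],[5,50,95]))
E
python3 chk.py side3
```

```text
t 7.13 pos [0.619  0.0996 0.0375] yaw 1.5332 F [-9.6  3.4 13.3] gap 0.0771 gf 73.7
turn first [-0.003  -0.0005 -0.0028] then shift cm (turned axes) [0.17 8.1  0.  ] (present axes) [ 0.19  8.1  -0.02]
L 0.6 12 [0.1427 0.144  0.1468]
L 0.62 17 [0.1413 0.1441 0.1585]
L 0.64 37 [0.1414 0.1552 0.163 ]
L 0.66 23 [0.1443 0.1837 0.1879]
L 0.68 14 [0.1832 0.1855 0.1874]
L 0.7 12 [0.182  0.1848 0.1873]
L 0.72 15 [0.1491 0.1575 0.1827]
L 0.74 44 [0.1331 0.1514 0.1615]
rack 0.6 68 [0.0704 0.1346 0.1466]
rack 0.62 63 [0.0682 0.124  0.144 ]
rack 0.64 79 [0.062  0.1226 0.1435]
rack 0.66 11 [0.1222 0.1289 0.1427]
rack 0.74 72 [0.0554 0.096  0.1378]
M 0.68 12 [0.0426 0.0476 0.0513]
M 0.7 32 [0.0304 0.0433 0.0503]
M 0.72 34 [0.029  0.0407 0.0487]
M 0.74 35 [0.023  0.0393 0.0523]
```

Request:
step_arm(motion="0.5 0.1 0.4 -0.04 0 0 0; 0.5 0 0.8 0 0 0 0; 0.5 0 0.8 0 0 0 0; 0.5 0 0.8 0 0 0 0; 0.5 0 0.8 0 0 0 0; 0.5 0 0 0 0 0 0")

```text
time: 7.68
position: [0.6575, 0.0988, 0.0377]
ee_rot: [0.001, 0.72, 0.694, 0.001]
contact_force: [1.8, -0.2, 4.4]
finger_gap: 0.0769
gripper_force: 73.1
```

Sliding freely. I continue with smaller steps toward the stop.

Request:
step_arm(motion="0.5 0 0.6 0 0 0 0; 0.5 0 0.6 0 0 0 0; 0.5 0 0.6 0 0 0 0; 0.5 0 0.6 0 0 0 0; 0.5 0 0.5 0 0 0 0; 0.5 0 0.3 0 0 0 0; 0.5 0 0.2 0 0 0 0; 0.5 0 0.2 0 0 0 0; 0.5 0 0 0 0 0 0")

```text
time: 8.43
position: [0.6914, 0.0976, 0.0375]
ee_rot: [-0.0, 0.72, 0.694, -0.0]
contact_force: [-3.3, -0.6, 6.9]
finger_gap: 0.077
gripper_force: 73.1
```

Request:
step_arm(motion="0.5 0 0.2 0 0 0 0; 0.5 0 0.2 0 0 0 0; 0.5 0 0.2 0 0 0 0; 0.5 0 0 0 0 0 0")

```text
time: 8.77
position: [0.6974, 0.0974, 0.0375]
ee_rot: [-0.0, 0.72, 0.694, -0.0]
contact_force: [-4.3, -0.8, 7.1]
finger_gap: 0.077
gripper_force: 73.1
```

Request:
step_arm(motion="0.5 0 0.15 0 0 0 0; 0.5 0 0.15 0 0 0 0; 0.5 0 0 0 0 0 0")

```text
time: 9.02
position: [0.7002, 0.0973, 0.0375]
ee_rot: [-0.0, 0.72, 0.694, -0.001]
contact_force: [-5.2, -0.0, 8.1]
finger_gap: 0.077
gripper_force: 73.2
```

Request:
step_arm(motion="0.5 0 0.1 0 0 0 0; 0.5 0 0.1 0 0 0 0; 0.5 0 0.1 0 0 0 0; 0.5 0 0 0 0 0 0")

```text
time: 9.35
position: [0.7003, 0.0973, 0.0376]
ee_rot: [-0.002, 0.72, 0.694, -0.003]
contact_force: [-16.6, 0.7, 16.1]
finger_gap: 0.0774
gripper_force: 74.5
```

Request:
step_arm(motion="0.5 0 -0.2 0 0 0 0; 0.5 0 0 0 0 0 0; 0.95 0 0 0 0 0 0; 1 0 0 0 0 0 0; 1 0 0 0 0 0 0; 1 0 0 0 0 0 0; 1 0 0 -0.1 0 0 0; 1 0 0 0 0 0 0")

```text
time: 10.02
position: [0.7021, 0.097, 0.0382]
ee_rot: [0.0, 0.719, 0.695, 0.0]
contact_force: [-0.2, -0.3, 0.3]
finger_gap: 0.0854
gripper_force: 0.0
```

Request:
step_arm(motion="1 0 0 -1 0 0 0; 1 0 0 -2 0 0 0; 1 0 0 -3.5 0 0 0; 1 0 0 -3.5 0 0 0; 1 0 0 -3.5 0 0 0; 1 0 0 -2.5 0 0 0; 1 0 0 0 0 0 0.12; 1 0 0 0 0 0 0.12; 1 0 0 0 0 0 0.12; 1 0 0 0 0 0 0.12; 1 0 0 0 0 0 0.12; 1 0 0 0 0 0 0.12; 1 0 0 0 0 0 0.12; 1 0 0 0 0 0 0.12; 1 0 0 0 0 0 0.12; 1 0 0 0 0 0 0.12; 1 0 0 0 0 0 0.12; 1 0 0 0 0 0 0.04")

```text
time: 11.52
position: [0.702, 0.0971, 0.1991]
ee_rot: [-0.0, 0.996, 0.085, 0.0]
contact_force: [-0.0, 0.5, 0.0]
finger_gap: 0.0857
gripper_force: 0.0
```

```bash
python3 go.py 0.528 0.366 0.15 0.177
```

```text
t 11.52 pos [0.702  0.0971 0.1991] yaw 0.1696 F [-0.   0.5  0. ] gap 0.0857 gf 0.0
turn first [ 0.     -0.0007 -0.0074] then shift cm (turned axes) [-12.39 -29.54   4.91] (present axes) [-12.61 -29.45   4.9 ]
```

Request:
step_arm(motion="1 -1.25 -2.95 0.4 0 0 -0.007; 1 -1.25 -2.95 0.5 0 0 0; 1 -1.25 -2.95 0.5 0 0 0; 1 -1.25 -2.95 0.5 0 0 0; 1 -1.25 -2.95 0.5 0 0 0; 1 -1.25 -2.95 0.5 0 0 0; 1 -1.25 -2.95 0.5 0 0 0; 1 -1.25 -2.95 0.5 0 0 0; 1 -1.25 -2.95 0.5 0 0 0; 1 -1.25 -2.95 0.5 0 0 0; 1 0 0 0 0 0 0")

```text
time: 12.43
position: [0.5222, 0.3684, 0.1491]
ee_rot: [-0.0, 0.996, 0.093, -0.001]
contact_force: [0.4, -0.2, -0.6]
finger_gap: 0.0855
gripper_force: 0.0
```

Run:
```python
from m2 import *
from go import go
np.set_printoptions(precision=4,suppress=True)
go(.527,.366,.013,.177)
o=[]
for n,(x,y) in(("side",(150,170)),("top",(190,110))):
    s=bot.snapshot(n); np.savez(f"pics/{n}4.npz",**s)
    o.append(cv2.resize(s["img"][y:y+120,x:x+100,::-1],(400,480),interpolation=cv2.INTER_CUBIC))
    print(n,"RACK",rackpose(s,(.62,.80),(.05,.17)));print("  R3",rackpose(s,(.62,.78),(-.1,.05)))
    for nm,yr in(("L",(.14,.20)),("R",(-.23,-.17))):
        k,q=blob(s,(.62,.75),yr,(.08,.115)); print("  post",nm,len(q),cv2.minAreaRect((q[:,:2]*1000).astype(np.float32)),q.mean(0))
        hi=q[q[:,2]>.095]; print("   horns",len(hi),np.sort(hi[:,0]).round(3)[::4])
cv2.imwrite("pics/v3.png",cv2.convertScaleAbs(np.hstack(o),alpha=1.4))
for n in("top0","side0"):
    s=dict(np.load(f"pics/{n}.npz"))
    k,q=blob(s,(.3,.75),(.3,.42),(.005,.016)); g=cv2.cvtColor(s["img"],cv2.COLOR_RGB2GRAY)[k]; q=q[abs((q[:,1]-.366)-(q[:,0]-.527)*.179)<.02]
    r=cv2.minAreaRect((q[:,:2]*1000).astype(np.float32)); print(n,len(q),r,q[:,0].min(),q[:,0].max())
```

```text
t 12.43 pos [0.5222 0.3684 0.1491] yaw 0.1868 F [ 0.4 -0.2 -0.6] gap 0.0855 gf 0.0
turn first [-0.001   0.0012  0.0098] then shift cm (turned axes) [ 0.43  0.32 13.61] (present axes) [ 0.44  0.34 13.61]
side RACK (array([0.7  , 0.099]), array([0.6998, 0.0972]), (84.18637084960938, 78.62284088134766), 86.89513397216797, np.float64(-0.03349912492870244))
  R3 (array([ 0.6943, -0.0093]), array([ 0.6939, -0.0098]), (85.4956283569336, 78.21714782714844), 88.23863220214844, np.float64(-0.08600966263258152))
  post L 205 ((691.6868896484375, 175.38677978515625), (29.700942993164062, 60.4902229309082), 89.78754425048828) [0.6919 0.1773 0.0907]
   horns 56 [0.666 0.668 0.669 0.67  0.671 0.673 0.708 0.71  0.711 0.712 0.712 0.714
 0.715 0.717]
  post R 107 ((679.6722412109375, -198.74757385253906), (32.58450698852539, 56.14091110229492), 89.23968505859375) [ 0.6825 -0.1943  0.0916]
   horns 34 [0.651 0.654 0.656 0.659 0.695 0.697 0.698 0.701 0.703]
top RACK (array([0.7068, 0.0946]), array([0.703 , 0.0955]), (76.53612518310547, 75.64879608154297), 88.00398254394531, np.float64(-0.094499873911441
[... 158 characters left out ...]
 post L 104 ((694.0338745117188, 172.02716064453125), (24.06269645690918, 56.17105484008789), 87.23054504394531) [0.6944 0.1713 0.0917]
   horns 33 [0.67  0.671 0.674 0.675 0.712 0.714 0.715 0.718 0.719]
  post R 104 ((679.76953125, -199.72982788085938), (24.753414154052734, 56.78190612792969), 86.0279769897461) [ 0.6796 -0.1998  0.0919]
   horns 31 [0.656 0.657 0.66  0.661 0.698 0.701 0.702 0.704]
top0 499 ((528.2159423828125, 366.1949768066406), (451.9793395996094, 38.40222930908203), 10.302848815917969) 0.3056624796467108 0.749367004498012
side0 1161 ((521.7836303710938, 365.5615539550781), (450.9365539550781, 37.906803131103516), 10.158700942993164) 0.30032977660581434 0.7450752525947515
```

View pics/v3.png

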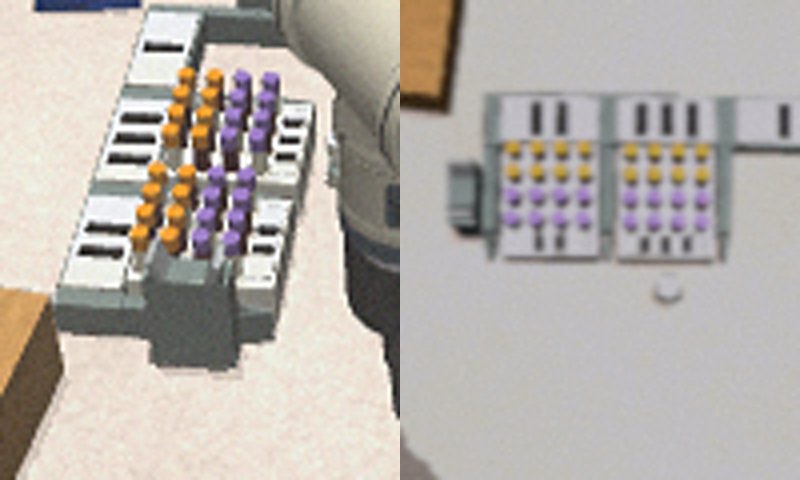

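Request:
step_arm(motion="1 0.44 0.27 1.5 0 0 0.009; 1 0 0 3 0 0 0; 1 0 0 3 0 0 0; 1 0 0 2.5 0 0 0; 1 0 0 1.5 0 0 0; 1 0 0 1 0 0 0; 1 0 0 0.7 0 0 0; 1 0 0 0.5 0 0 0; 1 0 0 0 0 0 0")

```text
time: 13.28
position: [0.5307, 0.3625, 0.012]
ee_rot: [-0.0, 0.996, 0.087, 0.0]
contact_force: [0.2, -0.5, 0.1]
finger_gap: 0.0851
gripper_force: 0.0
```

```bash
python3 go.py 0.527 0.3665 0.012 0.178
```

```text
t 13.28 pos [0.5307 0.3625 0.012 ] yaw 0.1735 F [ 0.2 -0.5  0.1] gap 0.0851 gf 0.0
turn first [-0.     -0.0001 -0.0045] then shift cm (turned axes) [-0.29 -0.46  0.  ] (present axes) [-0.29 -0.46  0.  ]
```

Request:
step_arm(motion="1 -0.3 -0.45 0 0 0 -0.004; 1 0 0 0 0 0 0; 0.6 0 0 0 0 0 0; 0.3 0 0 0 0 0 0; 0 0 0 0 0 0 0; 0 0 0 0 0 0 0; 0 0 0 0 0 0 0; 0 0 0 0 0 0 0; 0 0 0 0 0 0 0; 0 0 0 0 0 0 0")

```text
time: 14.12
position: [0.5268, 0.3667, 0.0125]
ee_rot: [-0.0, 0.996, 0.089, 0.0]
contact_force: [-0.4, 0.6, 2.9]
finger_gap: 0.0129
gripper_force: 59.5
```

Request:
step_arm(motion="0 0 0 -0.5 0 0 0; 0 0 0 -1 0 0 0; 0 0 0 -2 0 0 0; 0 0 0 -3 0 0 0; 0 0 0 -3.5 0 0 0; 0 0 0 -3.5 0 0 0; 0 0 0 -3.5 0 0 0; 0 0 0 -2.5 0 0 0; 0 0 0 -1 0 0 0; 0 0 0 0 0 0 0; 0 0 0 0 0 0 -0.05; 0 0 0 0 0 0 -0.08; 0 0 0 0 0 0 -0.1; 0 0 0 0 0 0 -0.1; 0 0 0 0 0 0 -0.1; 0 0 0 0 0 0 -0.1; 0 0 0 0 0 0 -0.1; 0 0 0 0 0 0 -0.05; 0 0 0 0 0 0 0")

```text
time: 15.7
position: [0.5253, 0.3657, 0.2144]
ee_rot: [0.0, 0.909, 0.417, -0.002]
contact_force: [-1.0, -0.7, -1.9]
finger_gap: 0.0127
gripper_force: 58.5
```

```bash
python3 go.py 0.6855 -0.012 0.19 1.534
```

```text
t 15.7 pos [0.5253 0.3657 0.2144] yaw 0.8597 F [-1.  -0.7 -1.9] gap 0.0127 gf 58.5
turn first [-0.0026  0.0038 -0.6743] then shift cm (turned axes) [-37.16  17.4    2.44] (present axes) [-18.15  36.79   2.48]
```

Request:
step_arm(motion="0 0 0 0 0 0 -0.05; 0 0 0 0 0 0 -0.08; 0 0 0 0 0 0 -0.1; 0 0 0 0 0 0 -0.1; 0 0 0 0 0 0 -0.1; 0 0 0 0 0 0 -0.1; 0 0 0 0 0 0 -0.09; 0 0 0 0 0 0 -0.054; 0 -1 0.5 0 0 0 0; 0 -2 1 0 0 0 0; 0 -3 1.5 0 0 0 0; 0 -3 1.5 0 0 0 0; 0 -3 1.5 0 0 0 0; 0 -3 1.5 0 0 0 0; 0 -3 1.5 0 0 0 0; 0 -3 1.5 0 0 0 0; 0 -3 1.5 0 0 0 0; 0 -3 1.5 0 0 0 0; 0 -2 1 0 0 0 0; 0 -1 0.5 0 0 0 0")

```text
time: 17.37
position: [0.6652, 0.057, 0.2159]
ee_rot: [-0.0, 0.723, 0.691, -0.001]
contact_force: [0.0, 0.8, -3.2]
finger_gap: 0.013
gripper_force: 58.6
```

Request:
step_arm(motion="0 -2 0.8 0.3 0 0 0; 0 -2 0.8 0.3 0 0 0; 0 -2 0.6 0.3 0 0 0; 0 -0.8 0.3 0 0 0 0; 0 0 0 0 0 0 0; 0 0 0 0 0 0 0")

```text
time: 17.87
position: [0.6867, -0.0077, 0.2077]
ee_rot: [-0.001, 0.721, 0.693, -0.0]
contact_force: [0.7, 0.2, -2.9]
finger_gap: 0.0129
gripper_force: 58.6
```

Run:
```python
from m2 import *
from go import go
np.set_printoptions(precision=4,suppress=True)
go(.6855,-.012,.13,1.534)
for n in("side","top"):
    s=bot.snapshot(n); np.savez(f"pics/{n}5.npz",**s)
    k,q=blob(s,(.60,.76),(-.24,.22),(.165,.215))
    for yr in((-.24,-.06),(.04,.24)):
        a=q[(q[:,1]>yr[0])&(q[:,1]<yr[1])]
        if len(a)>10: print(n,len(a),a.min(0),a.max(0),a.mean(0),cv2.minAreaRect((a[:,:2]*1000).astype(np.float32)))
s=dict(np.load("pics/side5.npz"));x,y=120,90
cv2.imwrite("pics/v5.png",cv2.convertScaleAbs(cv2.resize(s["img"][y:y+200,x:x+200,::-1],(600,600),interpolation=cv2.INTER_CUBIC),alpha=1.4))
```

```text
t 17.87 pos [ 0.6867 -0.0077  0.2077] yaw 1.5302 F [ 0.7  0.2 -2.9] gap 0.0129 gf 58.6
turn first [-0.0012 -0.0005 -0.0038] then shift cm (turned axes) [-0.43 -0.1   7.77] (present axes) [-0.44 -0.09  7.77]
side 41 [ 0.6695 -0.2027  0.1951] [ 0.6803 -0.0686  0.2097] [ 0.6743 -0.1415  0.2049] ((675.4623413085938, -135.6777801513672), (134.0198516845703, 8.828838348388672), 87.65299987792969)
side 327 [0.6781 0.0405 0.1946] [0.7033 0.1942 0.2121] [0.6899 0.1239 0.2055] ((690.8678588867188, 117.32705688476562), (154.0918426513672, 21.286312103271484), 87.44600677490234)
top 212 [ 0.6721 -0.208   0.199 ] [ 0.6973 -0.0615  0.211 ] [ 0.683  -0.1486  0.2056] ((683.8209228515625, -134.70741271972656), (146.5517578125, 20.226613998413086), 87.22412872314453)
top 239 [0.6811 0.0411 0.1927] [0.7048 0.1877 0.2121] [0.693  0.126  0.2053] ((692.7931518554688, 114.412109375), (146.4875946044922, 20.47752571105957), 87.88578033447266)
```

View pics/v5.png

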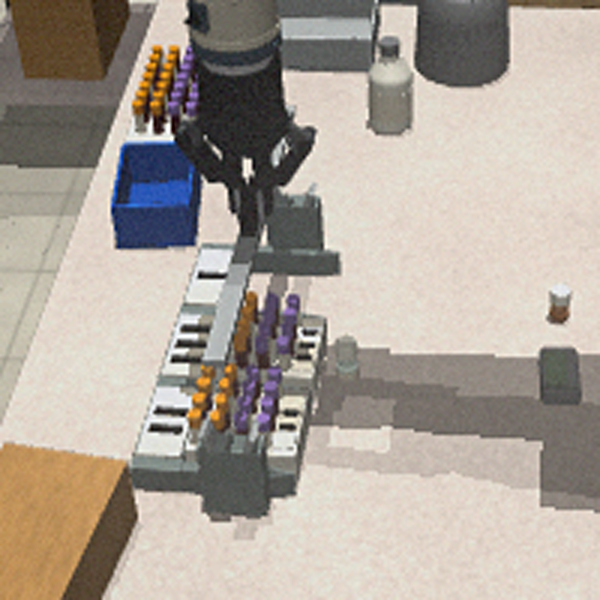

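The bar is held level, parallel to the dock, about 4 mm too far left. I correct that and descend to just above the saddles.

Request:
step_arm(motion="0 -0.42 -0.12 0.5 0 0 0; 0 0 0 1.5 0 0 0; 0 0 0 2 0 0 0; 0 0 0 2 0 0 0; 0 0 0 1.5 0 0 0; 0 0 0 1 0 0 0; 0 0 0 0.4 0 0 0; 0 0 0 0 0 0 0; 0 0 0 0 0 0 0")

```text
time: 18.72
position: [0.6863, -0.0118, 0.1198]
ee_rot: [0.0, 0.721, 0.693, 0.0]
contact_force: [0.6, 0.0, -3.2]
finger_gap: 0.0125
gripper_force: 58.6
```

Run:
```python
from m2 import *
from go import go
np.set_printoptions(precision=4,suppress=True)
go(.6855,-.012,.0985,1.534)
for n in("side","top"):
    s=bot.snapshot(n); np.savez(f"pics/{n}6.npz",**s)
    k,q=blob(s,(.60,.76),(-.24,.22),(.108,.125))
    for yr in((-.24,-.06),(.04,.24)):
        a=q[(q[:,1]>yr[0])&(q[:,1]<yr[1])]
        if len(a)>10: print(n,len(a),a.min(0),a.max(0),a.mean(0),cv2.minAreaRect((a[:,:2]*1000).astype(np.float32)))
```

```text
t 18.72 pos [ 0.6863 -0.0118  0.1198] yaw 1.5323 F [ 0.6  0.  -3.2] gap 0.0125 gf 58.6
turn first [ 0.0009 -0.     -0.0017] then shift cm (turned axes) [-0.02 -0.08  2.13] (present axes) [-0.02 -0.08  2.13]
side 33 [ 0.6532 -0.2104  0.1097] [ 0.6784 -0.0885  0.1237] [ 0.6729 -0.1542  0.1172] ((665.8358764648438, -149.31138610839844), (121.84740447998047, 24.17556381225586), 89.34918975830078)
side 301 [0.6776 0.0404 0.108 ] [0.702  0.1911 0.1244] [0.6894 0.121  0.1178] ((689.8782348632812, 115.62316131591797), (150.24794006347656, 20.545791625976562), 88.01728820800781)
top 197 [ 0.6593 -0.2122  0.1083] [ 0.6995 -0.062   0.124 ] [ 0.6828 -0.1533  0.1173] ((689.5400390625, -138.3418731689453), (151.10670471191406, 38.668663024902344), 79.85986328125)
top 191 [0.6832 0.0728 0.1115] [0.7054 0.184  0.1242] [0.6941 0.1283 0.118 ] ((693.9578247070312, 128.61788940429688), (111.24226379394531, 20.070781707763672), 88.1618881225586)
```

Request:
step_arm(motion="0 0 -0.09 0.3 0 0 0; 0 0 0 0.4 0 0 0; 0 0 0 0.4 0 0 0; 0 0 0 0.3 0 0 0; 0 0 0 0.2 0 0 0; 0 0 0 0.2 0 0 0; 0 0 0 0.1 0 0 0; 0 0 0 0 0 0 0")

```text
time: 19.48
position: [0.6848, -0.012, 0.0999]
ee_rot: [-0.0, 0.721, 0.693, -0.0]
contact_force: [-0.2, 0.7, -2.9]
finger_gap: 0.0129
gripper_force: 58.6
```

Request:
step_arm(motion="0 0 0 0.1 0 0 0; 0 0 0 0.05 0 0 0; 0 0 0 0.05 0 0 0; 0 0 0 0 0 0 0")

```text
time: 19.82
position: [0.685, -0.012, 0.0985]
ee_rot: [0.0, 0.721, 0.693, 0.0]
contact_force: [0.1, 0.2, -1.5]
finger_gap: 0.0132
gripper_force: 58.9
```

Request:
step_arm(motion="0 0 0 0.05 0 0 0; 0 0 0 0 0 0 0; 0.2 0 0 0 0 0 0; 0.4 0 0 0 0 0 0; 0.6 0 0 0 0 0 0; 0.6 0 0 0 0 0 0; 0.6 0 0 0 0 0 0; 0.6 0 0 -0.5 0 0 0; 0.6 0 0 -1.5 0 0 0; 0.6 0 0 -3 0 0 0; 0.6 0 0 -3 0 0 0; 0.6 0 0 -3 0 0 0; 0.6 0 -3 -2 0 0 0; 0.6 0 -3.5 0 0 0 0; 0.6 0 -3.5 0 0 0 0; 0.6 0 -3.5 0 0 0 0; 0.6 0 -3.5 0 0 0 0; 0.6 0 -3.5 0 0 0 0; 0.6 0 -1 0 0 0 0; 0.6 0 0 0 0 0 0")

```text
time: 21.48
position: [0.4678, -0.0036, 0.2289]
ee_rot: [0.0, 0.721, 0.693, 0.0]
contact_force: [0.4, 0.3, -0.6]
finger_gap: 0.051
gripper_force: 0.0
```

Run:
```python
from m2 import *
from go import go
np.set_printoptions(precision=4,suppress=True)
go(.45,-.3,.25,1.534)
o=[]
for n,(x,y) in(("side",(140,130)),("top",(190,110))):
    s=bot.snapshot(n); np.savez(f"pics/{n}7.npz",**s)
    o.append(cv2.resize(s["img"][y:y+150,x:x+125,::-1],(400,480),interpolation=cv2.INTER_CUBIC))
    k,q=blob(s,(.66,.71),(-.24,.22),(.089,.103))
    for yr in((-.24,-.06),(.04,.24)):
        a=q[(q[:,1]>yr[0])&(q[:,1]<yr[1])]
        if len(a)>10: print(n,len(a),a.min(0),a.max(0),a.mean(0))
    k,q=blob(s,(.64,.73),(-.1,.1),(.11,.14)); print(" fin",len(q),q.mean(0) if len(q) else "")
    print(" RACK",rackpose(s,(.62,.80),(.05,.17))[1:4]," R3",rackpose(s,(.62,.78),(-.1,.05))[1:4])
    for nm,xr,yr,zr in(("jar",(.58,.63),(-.06,.03),(.03,.06)),("vial",(.34,.42),(-.16,-.08),(.02,.06)),("timer",(.33,.44),(-.08,.08),(.012,.03))):
        k,q=blob(s,xr,yr,zr); print("  ",nm,len(q),q.mean(0) if len(q) else "")
cv2.imwrite("pics/v7.png",cv2.convertScaleAbs(np.hstack(o),alpha=1.4))
```

```text
t 21.48 pos [ 0.4678 -0.0036  0.2289] yaw 1.5321 F [ 0.4  0.3 -0.6] gap 0.051 gf 0.0
turn first [ 0.0002 -0.     -0.0019] then shift cm (turned axes) [-29.69  -0.68  -2.11] (present axes) [-29.69  -0.63  -2.11]
side 210 [ 0.6617 -0.2151  0.089 ] [ 0.7028 -0.0613  0.103 ] [ 0.681  -0.1455  0.0966]
side 333 [0.6632 0.0401 0.0891] [0.7098 0.1898 0.1024] [0.6885 0.1273 0.0965]
 fin 93 [ 0.6836 -0.0057  0.1229]
 RACK (array([0.6996, 0.0974]), (83.11894226074219, 78.16324615478516), 86.71647644042969)  R3 (array([ 0.694 , -0.0111]), (85.09928131103516, 78.3384780883789), 87.90185546875)
   jar 59 [ 0.6055 -0.0114  0.0417]
   vial 49 [ 0.381  -0.1084  0.0354]
   timer 219 [ 0.3833 -0.0041  0.0207]
top 275 [ 0.6601 -0.213   0.0896] [ 0.7053 -0.0629  0.1029] [ 0.6841 -0.1433  0.0964]
top 247 [0.6693 0.0417 0.0891] [0.7097 0.1841 0.1028] [0.6905 0.1151 0.0959]
 fin 80 [ 0.687  -0.014   0.1246]
 RACK (array([0.7021, 0.0951]), (75.6801528930664, 79.69094848632812), 86.0339584350586)  R3 (array([ 0.6964, -0.0142]), (77.56055450439453, 75.50932312011719), 87.54335021972656)
   jar 31 [ 0.606  -0.0145  0.0458]
   vial 21 [ 0.3827 -0.1164  0.0399]
   timer 164 [ 0.3839 -0.0141  0.02  ]
```

View pics/v7.png

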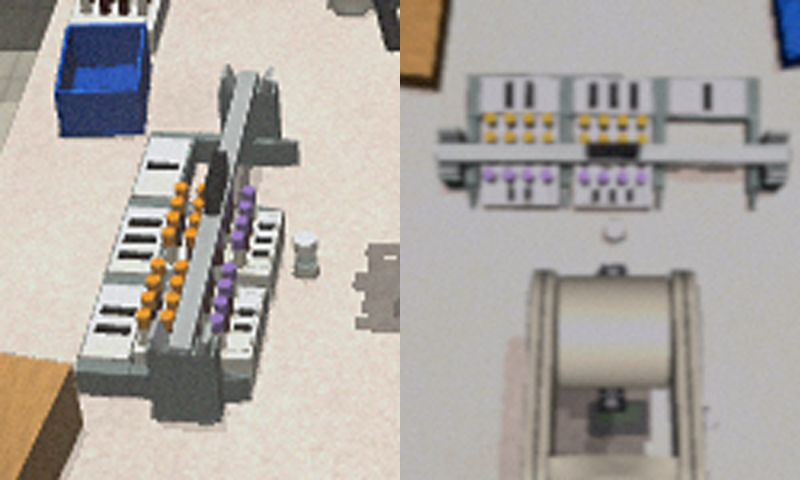

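The bar lies level in both saddles, with its top at 96 mm at both ends and the handle up and centred. The rack is home in the two-bar bay, and the jar, vial and timer have not moved. I hand in.

```bash
python3 -c "
from workcell import bot
print(bot.close_job())"
```

```text
the job is handed in; nothing more can be done
None
```

The job is handed in at about 21.5 s of the 72 s allowed: the rack is home in the two-bar bay, and the hold-down bar rests in both saddles, handle up and centred. The jar, vial and timer measured unmoved, and the other rack still reads at home; I did not re-measure the cup and bottle. The hand-in gave no verdict.

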